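# Weigh a batch of sugar pots on the pan balance

### The arm

A 7-joint arm with a two-finger parallel gripper is mounted at the origin on the work surface. World frame = base frame: x ahead of the robot, y to its left, z up, the work surface at z = 0. Lengths are in m, angles in rad, forces in N, time in s.
With the tool pointing down it reaches from about 0.425 to 0.975 m from the base axis. Payload 16.7 kg.
Tool frame: the origin (TCP) lies on the centre line of the jaws, within the pads' length; the fingertips stand 22 mm ahead of it and the grasp point (between the pads) lies 3 mm ahead of it; z points along the fingers, y is the line along which they close (so a half turn about z gives the same grasp; the last joint's range is limited). The gripper opens to 85 mm and grips with 20 to 120 N. Pads are 22 mm wide; open, the fingers measure 114 mm over their backs; the gripper's body (76 mm by 85 mm) begins 54 mm behind the grasp point. The pads swing forward as they close: fully open they stand 13 mm farther back than shut.
Start: joints at [-1.329, 0.426, 0.074, 1.606, -0.034, 1.111, -0.067], TCP at [0.257, 0.624, 0.253] pointing down, gripper open.
Joint ranges: [-2.85, 2.85], [-0.5, 2.14], [-1.23, 1.37], [0.21, 2.46], [-1.02, 4.16], [0.16, 2.05], [-2.73, 2.73]. Speed limits (rad/s): [1.89, 1.89, 2.39, 2.39, 3.01, 3.01, 3.01].

### API

Orientations are given as a unit quaternion [x, y, z, w].
In Python, from bench import ctrl gives the robot as it stands. Calls block until the motion is done:
- ctrl.goto(position, orientation): joint-space move of the TCP to a pose.
- ctrl.line_to(position, v=0.15, rotation=None, guard=None): straight line of the TCP; rotation=None keeps the orientation; v is the mean speed in m/s. With guard (N) it stops when the force on the tool has changed by that much, and returns True; else False.
- ctrl.move_joints(angles): joint-space move.
- ctrl.gripper_to(opening): finger opening in m; the grip force is fixed at half the most; returns when the fingers have stopped.
- ctrl.pause(seconds).
- ctrl.ik(position, orientation): joint angles nearest the present ones, or None.
- ctrl.capture(name): name is "scene" or "top" or "wrist"; returns the picture (480x640x3 uint8, red, green, blue); there is no depth.
- ctrl.get_calibration(name): a dict with "camera_matrix" (3x3 intrinsics, pixels), "R" (3x3) and "t" (3): a world point X has camera coordinates R X + t. Camera axes: x right, y down, z forward; pixel columns grow to the right and rows downward; lengths in m; the calibration is good to about 2 mm. A picture is of the moment at which its call begins: read the wrist's pose just before it. get_calibration takes no time and is no camera call; for the wrist camera it gives the pose at the moment of the call.
A pose or a line that the arm cannot do raises ctrl.IKError and nothing moves.
- ctrl.hand_in(): hands the job in; it is judged then, once.
Readings, each from a call of its own:
- ctrl.current_t(): time.
- ctrl.current_q(): joint angles.
- ctrl.current_qd(): joint speeds.
- ctrl.current_effort(): joint torques, N m.
- ctrl.current_tcp_pos(): TCP position.
- ctrl.current_tool_rot(): TCP orientation.
- ctrl.current_contact_force(): force on the tool from outside, world axes, zero at the start.
- ctrl.current_wrist_torque(): the same for the moment, N m.
- ctrl.current_gripper_width(): finger opening in m.
- ctrl.current_gripper_force(): force on a finger pad.
Only numpy, scipy, OpenCV 4.12 (cv2) and the standard library are available. Lean on these libraries where they do the work, as an engineer would, in place of code of your own. Each camera call takes 0.05 s, during which the arm holds its last target. There are 200 camera calls.

### The job

Weigh the batch of sugar pots: first set every pot that is there (two or three) upright and gently on the steel ware pan of the balance; then lift weights up and off their pegs and stand them on the brass weight pan until the beam is level, with the red needle on the green band. Keep weights you do not need off the balance, and do not disturb the white mug, the bowl and the amber jar standing around it.

Things in the scene. Friction and masses are not known exactly. Their poses are not given: they have to be found in the camera images.
- balance: Blue top-pan balance, base 130 (x) x 360 (y) mm, fixed to the bench; origin under its centre. The ware pan lies 150 mm along its +y, the weight pan 150 mm along its -y. Between them stands a white scale plate (4 mm thick in x, 75 mm in y, top 190 mm above the bench) with a green band and a red needle.
- beam (a joint): Beam angle, rad: 0 is level, positive when the ware pan is down, negative when the weight pan is down. Every 100 g of difference turns it about 0.05 rad, up to stops at +-0.125 (beyond 250 g it just lies on the stop). Settles in about 1.5 s. The green band is within 0.025 rad of level.
- ware_pan_floor (a point): Centre of the floor (upper face) of the steel ware pan: inside 162 (x) x 156 (y) mm, rim 12 mm above the floor, axes as the balance. The pan stays horizontal, 80 mm above the bench when level, rising and sinking up to 19 mm with the beam. Where on the pan a load stands makes no difference.
- weight_pan_floor (a point): Centre of the floor of the brass weight pan, of the same size and moving the opposite way.
- rack: Fixed wooden rack; origin on the bench under the rail's front. Rail along its y, top at z 182 mm. Four 8 mm pegs stick out 55 mm along its -x at y -99, -33, 33, 99 mm, axis at z 170 mm, ends turned up to z 186 mm. Weights hang 30 mm out, undersides at z 94 mm. To free one: lift 15 to 32 mm, draw 70 mm along the rack's -x.
- weight_400: Red 400 g weight on a rack peg: round body 56 mm across, 36 mm high; on it a bail whose window (32 mm wide, z 36 to 80 mm) the peg passes through along the weight's x; top bar z 80-88 mm, 12 mm thick in x, 44 mm in y; then a square grip stem 16 x 16 mm from z 88 mm to the top at 138 mm. Origin: centre of the underside, z up.
- weight_200a: Blue 200 g weight on a rack peg: round body 50 mm across, 30 mm high; on it a bail whose window (32 mm wide, z 30 to 80 mm) the peg passes through along the weight's x; top bar z 80-88 mm, 12 mm thick in x, 44 mm in y; then a square grip stem 16 x 16 mm from z 88 mm to the top at 138 mm. Origin: centre of the underside, z up.
- weight_200b: Blue 200 g weight on a rack peg: round body 50 mm across, 30 mm high; on it a bail whose window (32 mm wide, z 30 to 80 mm) the peg passes through along the weight's x; top bar z 80-88 mm, 12 mm thick in x, 44 mm in y; then a square grip stem 16 x 16 mm from z 88 mm to the top at 138 mm. Origin: centre of the underside, z up.
- weight_100: Yellow 100 g weight on a rack peg: round body 46 mm across, 24 mm high; on it a bail whose window (32 mm wide, z 24 to 80 mm) the peg passes through along the weight's x; top bar z 80-88 mm, 12 mm thick in x, 44 mm in y; then a square grip stem 16 x 16 mm from z 88 mm to the top at 138 mm. Origin: centre of the underside, z up.
- pot_a: White lidded sugar pot, lid glued on: round body 63 mm across up to z = 46 mm, lid rising to a round knob 24 mm across from z = 56 to 96 mm. Origin: centre of the underside, z up. Weight not known: 190 to 420 g, the pots differ, two together 480 g or more, all together near a whole number of 100 g. May be absent.
- pot_b: Cream lidded sugar pot, lid glued on: round body 63 mm across up to z = 46 mm, lid rising to a round knob 24 mm across from z = 56 to 96 mm. Origin: centre of the underside, z up. Weight not known: 190 to 420 g, the pots differ, two together 480 g or more, all together near a whole number of 100 g. May be absent.
- pot_c: Terracotta red lidded sugar pot, lid glued on: round body 63 mm across up to z = 46 mm, lid rising to a round knob 24 mm across from z = 56 to 96 mm. Origin: centre of the underside, z up. Weight not known: 190 to 420 g, the pots differ, two together 480 g or more, all together near a whole number of 100 g. May be absent.
- mug_1: White mug standing near the balance, 76 mm across, 75 mm high; leave alone. Origin under its centre.
- bowl: White bowl, 120 mm across, 55 mm high; leave alone.
- jar: Amber jar, 64 mm across, 80 mm high; leave alone.
Things that resemble listed ones, but are neither listed nor needed, are in the scene too. Leave any purple or turquoise look-alike of the pot_b alone. What is shaped like the weight_200b but turquoise is not meant.

How it is judged:
By the outcome, as a careful person would: the job done as asked, in the order asked, and still so for the second after the job is handed in, with the robot touching nothing.
Of pot_a, pot_b, pot_c only 2 to 3 are there at a start; the rules pass over those that are not, and their reading is None.
At some moment in a run one of pot_a, pot_b, pot_c may be knocked a few centimetres aside while the robot is not near it.
It also fails if it takes over 210 s, if anything falls off the work surface, if the arm or the gripper's body presses on something with over 40 N, if the wrist force passes 120 N, or if a joint passes its speed limit or range.

## Working session

There is one attempt and no reset: what is moved stays moved. The work goes in short steps, each a Python script; the robot and the scene stay as the last script left them, time stands still between calls to the robot, and variables do not carry over. Pictures are saved under pics/ and viewed, at most 14 in all, crops included, and the job is handed in when it is done.

```bash
ls; mkdir -p pics; python3 - <<'E'
from bench import ctrl
import cv2,numpy as np
for n in ("scene","top"):
    im=ctrl.capture(n); cv2.imwrite(f"pics/{n}0.png",im[:,:,::-1])
    c=ctrl.get_calibration(n); print(n,np.round(c["camera_matrix"],1).tolist(),np.round(c["R"],3).tolist(),np.round(c["t"],3).tolist(), np.round(-c["R"].T@c["t"],3))
print(ctrl.current_tool_rot(),ctrl.current_t())
E
```

```text
pics
scene [[543.0, 0.0, 323.6], [0.0, 543.0, 245.6], [0.0, 0.0, 1.0]] [[-0.236, 0.972, -0.022], [0.539, 0.112, -0.835], [-0.808, -0.209, -0.55]] [0.075, -0.241, 1.802] [1.604 0.331 0.792]
top [[560.9, 0.0, 308.8], [0.0, 560.9, 234.8], [0.0, 0.0, 1.0]] [[-0.003, -1.0, 0.022], [-0.995, 0.001, -0.1], [0.1, -0.022, -0.995]] [0.032, 0.582, 1.339] [0.445 0.061 1.389]
[ 1.94172799e-01  9.80967169e-01 -5.78441863e-04 -5.24862575e-05] 0.1
```

View pics/scene0.png

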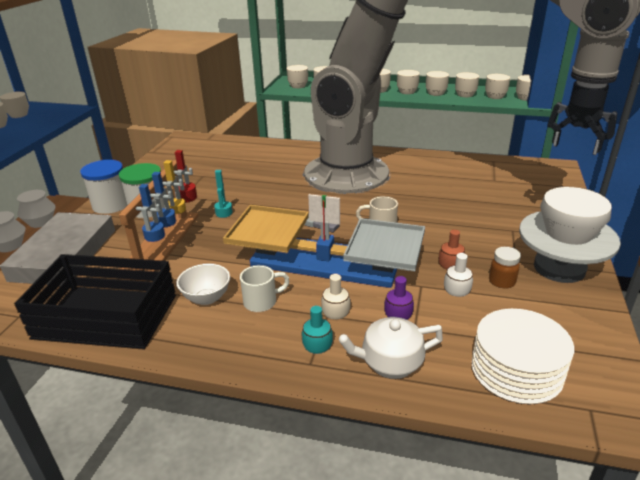

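View pics/top0.png

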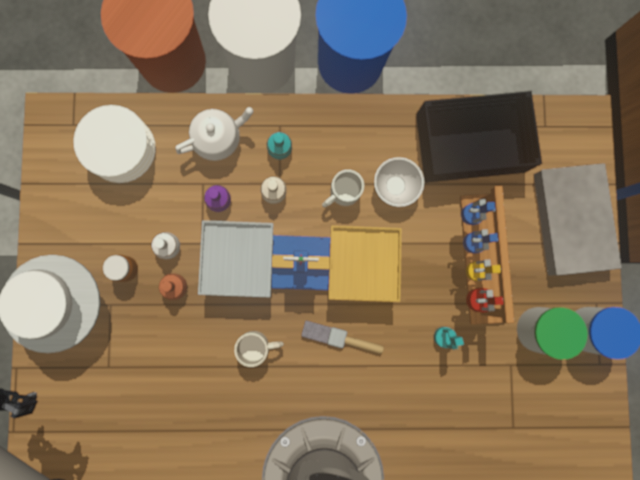

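The pots are white (165,245), cream (273,188) and terracotta (172,286) in the top view. Look-alikes to leave alone are the purple pot (217,198), the turquoise pot (280,145) and the turquoise weight (447,338). The weights hang at (478,211) blue, (478,241) blue, (480,271) yellow and (482,300) red. The pans are steel (236,260) and brass (365,264).

```bash
cat > h.py <<'E'
from bench import ctrl
import cv2,numpy as np
def ray(c,uv,z):
    """world point of pixel uv on the plane of height z"""
    R,t=np.array(c["R"]),np.array(c["t"]); o=-R.T@t
    d=R.T@np.linalg.solve(np.array(c["camera_matrix"]),[uv[0],uv[1],1.])
    return o+d*(z-o[2])/d[2]
def proj(c,X):
    p=np.array(c["camera_matrix"])@(np.array(c["R"])@np.array(X)+c["t"]); return p[:2]/p[2]
def down(yaw):
    """tool pointing down, closing line (tool y) at this yaw, the equivalent with the smaller last-joint angle chosen by goto"""
    a=(yaw+np.pi/2)/2; return np.array([np.cos(a),np.sin(a),0,0])
def shot(n,name=None):
    c=ctrl.get_calibration(n); im=ctrl.capture(n)
    if name: cv2.imwrite(f"pics/{name}.png",im[:,:,::-1])
    return im,c
def best(m,lo=30):
    n,l,s,ce=cv2.connectedComponentsWithStats(m.astype(np.uint8))
    if n<2: return None
    k=1+np.argmax(s[1:,4]); return (l==k).astype(np.uint8),s[k],ce[k]
E
python3 - <<'E'
from h import *
im=cv2.imread("pics/top0.png")[:,:,::-1]; c=ctrl.get_calibration("top")
hsv=cv2.cvtColor(np.ascontiguousarray(im),cv2.COLOR_RGB2HSV)
for n,p in dict(white=(165,245),cream=(273,188),terra=(172,286),steel=(236,250),brass=(365,264),wood=(300,370),rail=(503,255),red=(484,300)).items():
    print(n,hsv[p[1],p[0]],np.round(ray(c,p,0.05),3))
for n,p in dict(b1=(478,211),b2=(478,241),y=(480,271),r=(482,300)).items(): print(n,np.round(ray(c,p,0.12),3))
def pan(box,f):
    x0,y0,x1,y1=box; m=np.zeros(im.shape[:2],bool); m[y0:y1,x0:x1]=f(hsv[y0:y1,x0:x1].astype(int))
    M,s,ce=best(m); k=cv2.findContours(M,0,1)[0]; r=cv2.minAreaRect(max(k,key=cv2.contourArea))
    b=cv2.boxPoints(r); W=np.array([ray(c,q,0.09) for q in b]); e=W[1]-W[0]
    print(np.round(b).tolist(),np.round(W.mean(0),4),np.round(np.linalg.norm(np.diff(W,axis=0),axis=1),3),np.degrees(np.arctan2(e[1],e[0])))
pan((190,210,285,310),lambda h:(h[...,1]<50)&(h[...,2]>90))
pan((325,215,415,310),lambda h:(h[...,0]>17)&(h[...,1]>150)&(h[...,2]>150))
w=ctrl.get_calibration("wrist"); print(ctrl.current_tcp_pos(),-w["R"].T@w["t"],w["R"].tolist())
E
```

```text
white [ 18  44 105] [0.556 0.374 0.05 ]
cream [ 22  37 212] [0.694 0.118 0.05 ]
terra [ 10 136 101] [0.458 0.356 0.05 ]
steel [ 43  10 179] [0.543 0.206 0.05 ]
brass [ 21 145 202] [ 0.509 -0.103  0.05 ]
wood [ 16 124 158] [0.261 0.053 0.05 ]
rail [ 16 141 185] [ 0.531 -0.436  0.05 ]
red [ 38  13 163] [ 0.423 -0.387  0.05 ]
b1 [ 0.628 -0.356  0.12 ]
b2 [ 0.558 -0.354  0.12 ]
y [ 0.49  -0.356  0.12 ]
r [ 0.424 -0.359  0.12 ]
[[198.0, 294.0], [201.0, 220.0], [286.0, 223.0], [283.0, 298.0]] [0.5204 0.1876 0.09  ] [0.173 0.198 0.173] -1.4172137270090517
[[397.0, 298.0], [397.0, 287.0], [398.0, 287.0], [398.0, 298.0]] [ 0.4415 -0.1724  0.09  ] [0.025 0.002 0.025] -1.064581277163838
[0.25702758 0.62378128 0.25268655] [0.1905005  0.65054793 0.37383953] [[0.38069716262850345, 0.9246987114963794, -0.0014011864773801396], [0.8869597914302271, -0.36473078074547666, 0.2833262888664679], [0.2614803984100087, -0.10910431033525993, -0.9590225496377092]]
```

```bash
python3 - <<'E'
from h import *
ctrl.goto([0.52,0.27,0.40],down(np.pi/2)); print(ctrl.current_q().round(2),ctrl.current_t())
shot("wrist","w1"); c=ctrl.get_calibration("wrist"); np.savez("c1.npz",**c)
ctrl.goto([0.52,-0.28,0.42],down(np.pi/2)); print(ctrl.current_q().round(2),ctrl.current_t())
shot("wrist","w2"); c=ctrl.get_calibration("wrist"); np.savez("c2.npz",**c); print(c["camera_matrix"])
E
```

```text
[-0.78  0.18  0.23  1.63 -0.04  1.34  1.02] 1.8
[-0.27  0.22  0.8   1.61 -0.16  1.38  2.12] 3.8333
[[385.57299585   0.         317.64609469]
 [  0.         385.57299585 239.71596756]
 [  0.           0.           1.        ]]
```

View pics/w1.png

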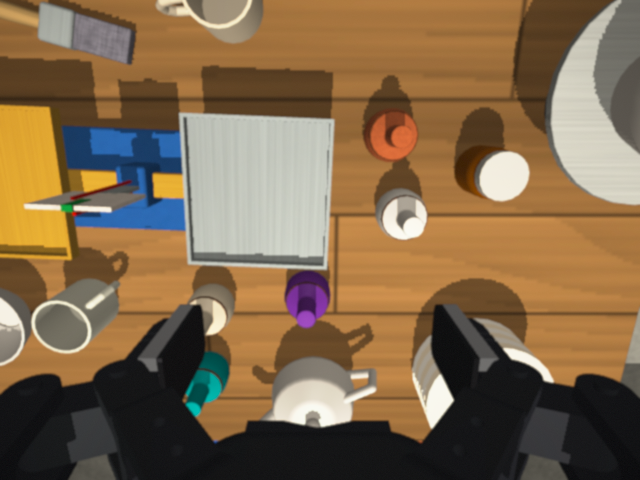

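View pics/w2.png

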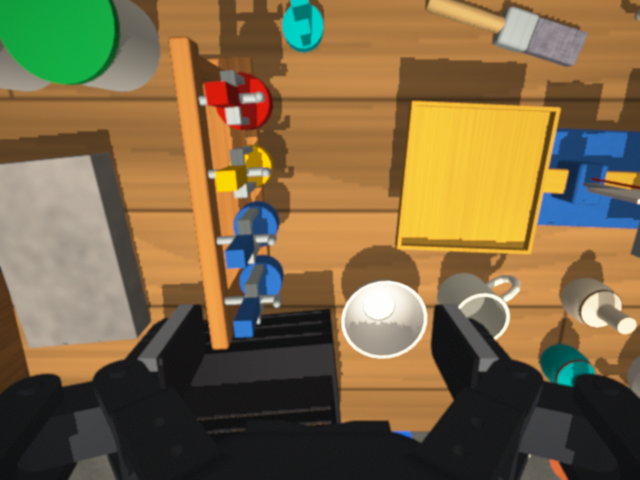

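w1 shows terracotta (knob top 402,135), white (412,228), cream at the left finger, and the steel pan with corners (180,115), (333,119), (328,270) and (188,265). w2 shows the stem tops: red (217,93), yellow (229,180), blue (239,251) and (245,317). The rail's front edge runs from (190,38) to (230,345), and the brass pan lies at (412,102)-(530,253).

```bash
python3 - <<'E'
from h import *
c1=dict(np.load("c1.npz")); c2=dict(np.load("c2.npz"))
S=np.array([ray(c1,p,.092) for p in [(180,115),(333,119),(328,270),(188,265)]]); print("steel",S.round(4).tolist(),S.mean(0))
B=np.array([ray(c2,p,.092) for p in [(413,102),(560,107),(531,254),(398,248)]]); print("brass",B.round(4).tolist(),B.mean(0))
d=S.mean(0)-B.mean(0); print("dist",np.linalg.norm(d),"yaw",np.degrees(np.arctan2(-d[0],d[1])),(S.mean(0)+B.mean(0))/2)
for n,p in dict(t=(402,135),w=(412,228),tb=(391,136)).items(): print(n,ray(c1,p,.096).round(4))
P=np.array([ray(c2,p,.232) for p in [(217,93),(229,180),(239,251),(245,317)]]); print(P.round(4).tolist(),np.linalg.norm(np.diff(P,axis=0),axis=1))
F=np.array([ray(c2,p,.182) for p in [(190,38),(230,345)]]); print(F.round(4), np.linalg.norm(F[1]-F[0]))
# knob tops by colour in the views
for c,f in((c1,"w1"),(c2,"w2")):
    pass
ct=ctrl.get_calibration("top"); cs=ctrl.get_calibration("scene")
print("cream",ray(ct,(273,186),.096).round(3), ray(cs,(335,278),.096).round(3),"white",ray(cs,(461,257),.096).round(3),"terra",ray(cs,(454,234),.096).round(3))
E
```

```text
steel [[0.4365, 0.1242, 0.092], [0.4402, 0.2862, 0.092], [0.6113, 0.2825, 0.092], [0.6053, 0.1169, 0.092]] [0.5233169  0.20246944 0.092     ]
brass [[0.4232, -0.1753, 0.092], [0.4281, -0.013, 0.092], [0.5988, -0.0179, 0.092], [0.5914, -0.1815, 0.092]] [ 0.51037656 -0.09691721  0.092     ]
dist 0.29966617255507527 yaw -2.474945610874608 [0.51684673 0.05277612 0.092     ]
t [0.4564 0.3596 0.096 ]
w [0.5585 0.3775 0.096 ]
tb [0.4575 0.348  0.096 ]
[[0.425, -0.3556, 0.232], [0.4902, -0.3507, 0.232], [0.5499, -0.346, 0.232], [0.6115, -0.3441, 0.232]] [0.06534516 0.05984057 0.06166804]
[[ 0.3779 -0.3874  0.182 ]
 [ 0.6706 -0.3721  0.182 ]] 0.2931576154664845
cream [0.69  0.116 0.096] [0.699 0.12  0.096] white [0.565 0.378 0.096] terra [0.47  0.359 0.096]
```

```bash
cat >> h.py <<'E'
YAW=np.radians(-2.3); Rb=np.array([[np.cos(YAW),-np.sin(YAW)],[np.sin(YAW),np.cos(YAW)]])
BAL=np.array([.5168,.0528])
def loc(x,y): return BAL+Rb@np.array([x,y])
def knob(name,xy,yaw=np.pi/2,z=.22):
    """hover so that the camera (72 mm along tool x) looks at the pot, find the knob's top circle nearest the expected pixel"""
    ctrl.goto([*xy,z],down(yaw)); im,c=shot("wrist",name)
    g=cv2.medianBlur(cv2.cvtColor(im,cv2.COLOR_RGB2GRAY),5); e=proj(c,[*xy,.096])
    r=385*.012/(np.array(c["R"])@[*xy,.096]+c["t"])[2]
    k=cv2.HoughCircles(g,cv2.HOUGH_GRADIENT,1.5,15,param1=80,param2=18,minRadius=int(r*.8),maxRadius=int(r*1.25))
    print(name,"expect",e.round(),"r",r.round(1),"t",ctrl.current_t())
    if k is not None:
        k=sorted(k[0],key=lambda q:np.hypot(*(q[:2]-e)))[:4]
        for q in k:
            h=np.median(cv2.cvtColor(im,cv2.COLOR_RGB2HSV)[int(q[1])-5:int(q[1])+6,int(q[0])-5:int(q[0])+6].reshape(-1,3),axis=0)
            print(q.round(1),h,ray(c,q[:2],.096).round(4))
    return k
E
python3 - <<'E'
from h import *
knob("k_t",(.457,.358))
E
```

```text
k_t expect [320. 238.] r 18.1 t 6.325
[321.8 243.8  21. ] [ 10. 185. 227.] [0.4611 0.3592 0.096 ]
[321.8 224.2  16. ] [  9. 185. 213.] [0.4477 0.3591 0.096 ]
[306.8 230.2  21. ] [  9. 186. 207.] [0.4518 0.3493 0.096 ]
[305.2 213.8  17.8] [  9. 185. 193.] [0.4407 0.3484 0.096 ]
```

View pics/k_t.png

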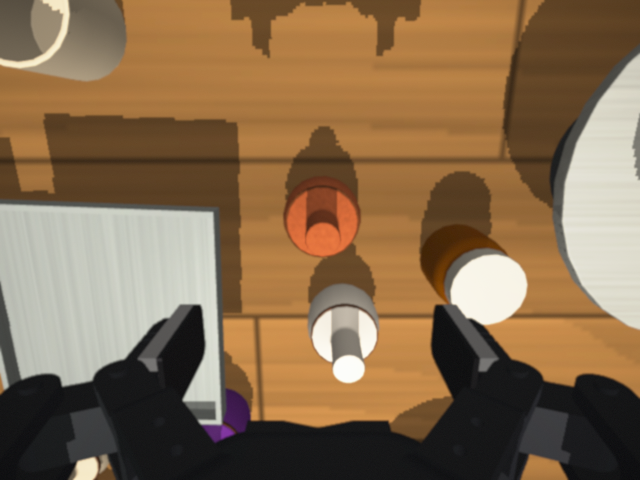

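The crop confirms terracotta (knob top 322,239) and white (knob 349,368), with the jar clear at (486,285). I'll pick terracotta now.

```bash
cat >> h.py <<'E'
GZ=.084      # TCP above a pot's underside when gripping its knob
def pick_pot(xy,yaw=np.pi/2):
    ctrl.goto([*xy,.16],down(yaw)); ctrl.gripper_to(.05)
    print("guard",ctrl.line_to([*xy,GZ],v=.1,guard=8)); f0=ctrl.current_contact_force()
    ctrl.gripper_to(.01); print("width",ctrl.current_gripper_width(),"force",ctrl.current_gripper_force())
    ctrl.line_to([*xy,GZ+.02],v=.08); ctrl.line_to([*xy,.25],v=.2); ctrl.pause(.4)
    print("lift force",(ctrl.current_contact_force()-f0).round(2),"width",round(ctrl.current_gripper_width(),4),"t",ctrl.current_t())
def place_pot(xy,floor,yaw=np.pi/2):
    ctrl.goto([*xy,.25],down(yaw)); ctrl.line_to([*xy,GZ+.085],v=.15)
    print("guard",ctrl.line_to([*xy,GZ+floor],v=.05,guard=9),ctrl.current_tcp_pos().round(4))
    ctrl.pause(.3); ctrl.gripper_to(.045); ctrl.line_to([*xy,.27],v=.15); print("t",ctrl.current_t())
E
python3 - <<'E'
from h import *
ctrl.line_to([.457,.359,.16])
pick_pot((.457,.359)); place_pot(loc(-.038,.150+.036),.062)
ctrl.goto([.5585,.3775-.05,.30],down(np.pi/2)); shot("wrist","after_t"); np.savez("c3.npz",**ctrl.get_calibration("wrist"))
E
```

```text
guard False
width 0.022092691194473688 force 58.61477315425873
lift force [ 0.36  0.16 -1.29] width 0.0228 t 10.5167
guard True [0.4866 0.2407 0.1457]
t 13.9
```

View pics/after_t.png

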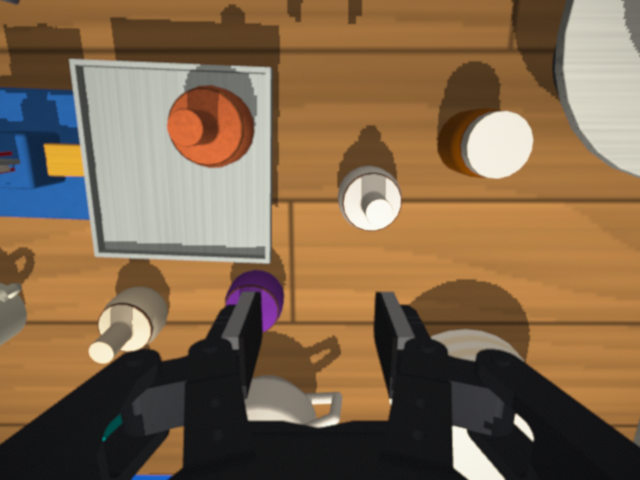

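Terracotta stands upright on the pan (205,125). The white knob is at (379,209) and the cream knob at (101,350). Next is white.

```bash
python3 - <<'E'
from h import *
c=dict(np.load("c3.npz")); w=ray(c,(379,209),.096); cr=ray(c,(101,350),.096); print(w,cr)
pick_pot(w[:2]); place_pot(loc(.038,.150+.036),.062)
k=knob("k_c",cr[:2]+[-.02,0])
E
```

```text
[0.55419644 0.37804759 0.096     ] [0.69176354 0.11804063 0.096     ]
guard False
width 0.022674810593270894 force 58.634008169174194
lift force [-0.02 -0.18 -4.72] width 0.0224 t 18.3167
guard True [0.5622 0.2375 0.1457]
t 21.75
k_c expect [320. 240.] r 18.2 t 22.5167
[323.2 234.8  21. ] [ 18.  62. 185.] [0.6681 0.1203 0.096 ]
[306.8 239.2  17.8] [ 19.  63. 212.] [0.6711 0.1094 0.096 ]
[320.2 254.2  16.1] [ 19.  63. 130.] [0.6816 0.1183 0.096 ]
[320.2 272.2  16.1] [ 28.  18. 253.] [0.6944 0.1183 0.096 ]
```

View pics/k_c.png

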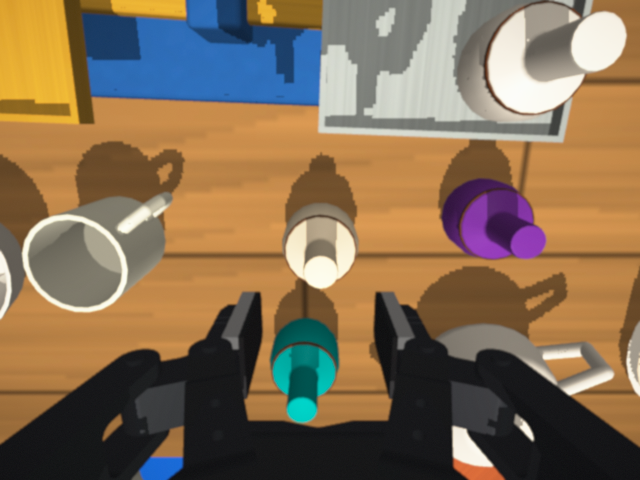

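Cream is confirmed: knob top (320,271), with turquoise (302,408) and purple (527,240) left aside.

```bash
python3 - <<'E'
from h import *
pick_pot((.6935,.1183)); place_pot(loc(.038,.150-.036),.062)
ctrl.goto([.50,-.20,.36],down(-np.pi/2)); print(ctrl.current_q().round(2))
im,c=shot("wrist","w3"); np.savez("c4.npz",**c)
im2,_=shot("scene"); cv2.imwrite("pics/s2.png",cv2.resize(im2[150:330,190:510],None,fx=2,fy=2)[:,:,::-1]); print(ctrl.current_t())
E
```

```text
guard False
width 0.02207157890884876 force 58.530115485191345
lift force [-0.44 -1.41 -4.31] width 0.0225 t 26.0583
guard True [0.5591 0.1655 0.1457]
t 29.5
[-0.77  0.23  1.24  1.82 -0.23  1.25 -1.04]
31.7417
```

View pics/w3.png

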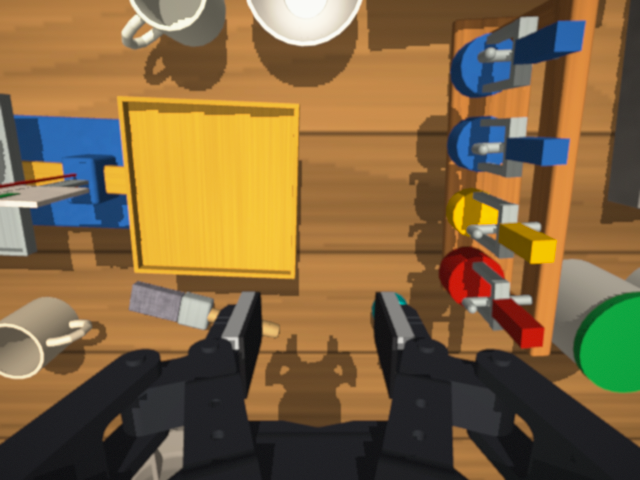

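View pics/s2.png

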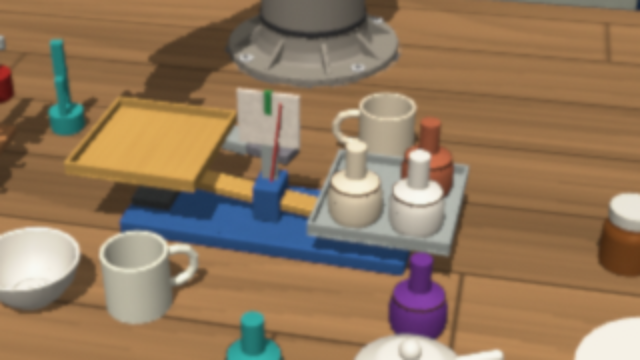

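All three pots are upright on the steel pan and the needle is against the ware stop. In w3 the stem tops are at about (572,37), (560,151), (541,250) and (531,336). I'll cross-check these with w2.

```bash
python3 - <<'E'
from h import *
c2=dict(np.load("c2.npz")); c4=dict(np.load("c4.npz"))
P=np.array([ray(c2,p,.232) for p in [(217,93),(229,180),(239,251),(245,317)]])[:,:2]
Q=np.array([ray(c4,p,.232) for p in [(533,336),(543,251),(558,151),(571,38)]])[:,:2]
print(P.round(4).tolist(),Q.round(4).tolist())
E=(P+Q)/2; y=np.array([-99,-33,33,99])/1000
# rigid fit: stems at m + y*u
m=E.mean(0); u=(y@(E-m)); u/=np.linalg.norm(u); print("m",m,"yaw",np.degrees(np.arctan2(u[1],u[0]))); F=m+np.outer(y,u); print(F.round(4).tolist(),(P-F).round(4).tolist(),(Q-F).round(4).tolist())
np.savez("rack.npz",F=F,u=u)
def ok(p,yaw):
    q=ctrl.ik(p,down(yaw)); return None if q is None else np.round(q,2).tolist()
for s in (np.pi/2,-np.pi/2):
    for f in F[[0,3]]:
        print(s,ok([*f,.215],s+np.arctan2(u[1],u[0])),ok([*f,.33],s))
E
```

```text
[[0.425, -0.3556], [0.4902, -0.3507], [0.5499, -0.346], [0.6115, -0.3441]] [[0.426, -0.357], [0.4909, -0.3535], [0.5572, -0.3519], [0.6216, -0.3481]]
m [ 0.52154054 -0.35087424] yaw 3.0323256338471802
[[0.4227, -0.3561], [0.4886, -0.3526], [0.5545, -0.3491], [0.6204, -0.3456]] [[0.0024, 0.0005], [0.0016, 0.0019], [-0.0046, 0.0031], [-0.0089, 0.0015]] [[0.0033, -0.0009], [0.0023, -0.0009], [0.0027, -0.0028], [0.0012, -0.0025]]
1.5707963267948966 [1.4, 0.44, -1.02, 1.88, 0.43, 1.06, 1.82] [0.02, 0.18, 0.66, 1.82, -0.12, 1.18, 2.28]
1.5707963267948966 [1.07, 0.73, -1.03, 1.51, 0.64, 1.27, 1.58] [0.25, 0.44, 0.24, 1.43, -0.11, 1.28, 2.07]
-1.5707963267948966 [-0.21, 0.43, 1.03, 1.96, -0.43, 0.99, -0.5] [-0.36, 0.3, 1.18, 1.83, -0.3, 1.21, -0.66]
-1.5707963267948966 [-0.17, 0.7, 0.94, 1.59, -0.6, 1.17, -0.62] [-0.21, 0.62, 1.03, 1.46, -0.54, 1.36, -0.72]
```

```bash
cat >> h.py <<'E'
ST=dict(red=(.425,-.3565),yel=(.4905,-.353),b1=(.5565,-.351),b2=(.622,-.348))
PULL=np.array([-.053,.9986]); WY=np.radians(-87.); WO=.121   # WO: TCP above the underside
def take(k,slot,floor):
    x=np.array(ST[k]); q=down(WY)
    ctrl.goto([*x,.30],q); ctrl.gripper_to(.045)
    print(k,"guard",ctrl.line_to([*x,.215],v=.12,guard=8)); ctrl.gripper_to(.005)
    print("width",round(ctrl.current_gripper_width(),4))
    print("lift",ctrl.line_to([*x,.238],v=.08,guard=15)); x=x+.07*PULL
    print("draw",ctrl.line_to([*x,.238],v=.1,guard=12)); ctrl.line_to([*x,.36],v=.2)
    print("width",round(ctrl.current_gripper_width(),4)); s=loc(slot[0],-.150+slot[1])
    ctrl.goto([*s,.36],q); ctrl.line_to([*s,WO+.105],v=.2)
    print("down",ctrl.line_to([*s,WO+floor],v=.04,guard=9),ctrl.current_tcp_pos().round(4))
    ctrl.pause(.3); ctrl.gripper_to(.04); ctrl.line_to([*s,.34],v=.15); print("t",ctrl.current_t())
E
python3 - <<'E'
from h import *
take("red",(-.038,.036),.0995)
im2,_=shot("scene"); cv2.imwrite("pics/s3.png",cv2.resize(im2[130:330,110:450],None,fx=2,fy=2)[:,:,::-1])
E
```

```text
red guard False
width 0.0153
lift False
draw False
width 0.0154Traceback (most recent call last):
  File "<stdin>", line 2, in <module>
  File "h.py", line 58, in take
    ctrl.goto([*s,.36],q); ctrl.line_to([*s,WO+.105],v=.2)
                           ~~~~~~~~~~~~^^^^^^^^^^^^^^^^^^^
bench.IKError: the arm cannot follow that straight line within its joint ranges
```

```bash
python3 - <<'E'
from h import *
print(ctrl.current_q().round(2),ctrl.current_tcp_pos().round(3)); s=loc(-.038,-.150+.036)
for d in (-87,-70,-50,-110,-130,93,70,110,130):
    o=[]
    for z in (.36,.226,.2):
        q=ctrl.ik([*s,z],down(np.radians(d))); o.append(None if q is None else q.round(2).tolist())
    print(d,o)
E
```

```text
[-1.42 -0.24  1.26  1.94  0.24  1.29 -1.76] [ 0.474 -0.061  0.36 ]
-87 [[-1.42, -0.25, 1.26, 1.94, 0.24, 1.29, -1.76], [-0.91, 0.2, 1.03, 2.11, -0.22, 0.94, -1.28], [-0.89, 0.27, 1.04, 2.13, -0.3, 0.89, -1.2]]
-70 [[-1.48, -0.33, 1.26, 1.94, 0.32, 1.32, -1.55], [-0.75, 0.16, 0.83, 2.1, -0.15, 0.94, -1.06], [-0.74, 0.21, 0.83, 2.13, -0.2, 0.88, -1.01]]
-50 [[-1.54, -0.42, 1.24, 1.94, 0.4, 1.37, -1.29], [-0.58, 0.14, 0.63, 2.09, -0.1, 0.94, -0.76], [-0.41, 0.17, 0.45, 2.11, -0.1, 0.88, -0.78]]
-110 [[-1.31, -0.15, 1.22, 1.93, 0.15, 1.26, -2.06], [-0.91, 0.2, 1.03, 2.11, -0.22, 0.94, -1.68], [-0.89, 0.27, 1.04, 2.13, -0.3, 0.89, -1.6]]
-130 [[-1.24, -0.12, 1.18, 1.93, 0.12, 1.26, -2.37], [-0.91, 0.2, 1.03, 2.11, -0.22, 0.94, -2.03], [-0.89, 0.27, 1.04, 2.13, -0.3, 0.89, -1.95]]
93 [[-1.42, -0.25, 1.26, 1.94, 0.24, 1.29, -1.76], [0.9, 0.27, -1.02, 2.02, 0.27, 1.0, 1.36], [0.88, 0.31, -1.02, 2.05, 0.33, 0.96, 1.31]]
70 [[-1.21, -0.11, 1.15, 1.93, 0.1, 1.25, 1.13], [0.9, 0.27, -1.02, 2.02, 0.27, 1.0, 0.96], [0.88, 0.31, -1.02, 2.05, 0.33, 0.96, 0.91]]
110 [[-1.21, -0.11, 1.15, 1.93, 0.1, 1.25, 1.83], [0.9, 0.27, -1.02, 2.02, 0.27, 1.0, 1.66], [0.88, 0.31, -1.02, 2.05, 0.33, 0.96, 1.61]]
130 [[-1.21, -0.11, 1.15, 1.93, 0.1, 1.25, 2.18], [0.9, 0.27, -1.02, 2.02, 0.27, 1.0, 2.01], [0.88, 0.31, -1.02, 2.05, 0.33, 0.96, 1.96]]
```

```bash
cat >> h.py <<'E'
def put(slot,floor):
    s=loc(slot[0],-.150+slot[1]); ctrl.line_to([*s,.36],v=.15); ctrl.line_to([*s,WO+.105],v=.2)
    print("down",ctrl.line_to([*s,WO+floor],v=.04,guard=9),ctrl.current_tcp_pos().round(4))
    ctrl.pause(.3); ctrl.gripper_to(.04); ctrl.line_to([*s,.36],v=.2); print("t",ctrl.current_t(),ctrl.current_q().round(2))
E
sed -i 's/^    ctrl.goto(\[\*s,.36\],q); ctrl.line_to(\[\*s,WO+.105\],v=.2)$/    ctrl.goto([*s,.36],q); return put(slot,floor)/' h.py
python3 - <<'E'
from h import *
ctrl.move_joints([.13,-.08,0,1.94,0,1.28,-1.39]); print(ctrl.current_tcp_pos().round(3),ctrl.current_tool_rot().round(3),down(WY).round(3))
s=loc(-.038,-.114); ctrl.goto([*s,.36],down(WY)); print(ctrl.current_q().round(2))
put((-.038,.036),.0995)
im2,_=shot("scene"); cv2.imwrite("pics/s3.png",cv2.resize(im2[130:330,110:450],None,fx=2,fy=2)[:,:,::-1])
for k in ST: 
    for z in (.3,.215): print(k,ctrl.ik([*ST[k],z],down(WY)).round(2))
E
```

```text
[ 0.417 -0.119  0.378] [1.    0.026 0.001 0.   ] [1.    0.026 0.    0.   ]
[ 0.06  0.02 -0.08  1.89  0.    1.24 -1.53]
down False [ 0.4744 -0.0596  0.2208]
t 42.5833 [ 0.06  0.02 -0.08  1.89  0.    1.24 -1.53]
red [ 0.38  0.19  0.23  1.83 -0.05  1.13 -0.89]
red [ 0.39  0.27  0.23  1.93 -0.08  0.95 -0.86]
yel [ 0.35  0.27  0.21  1.73 -0.06  1.15 -0.94]
yel [ 0.36  0.35  0.2   1.82 -0.08  0.98 -0.93]
b1 [ 0.32  0.37  0.19  1.6  -0.07  1.18 -0.99]
b1 [ 0.33  0.44  0.18  1.69 -0.09  1.02 -0.98]
b2 [ 0.3   0.46  0.18  1.46 -0.08  1.23 -1.03]
b2 [ 0.3   0.52  0.17  1.55 -0.1   1.07 -1.02]
```

View pics/s3.png

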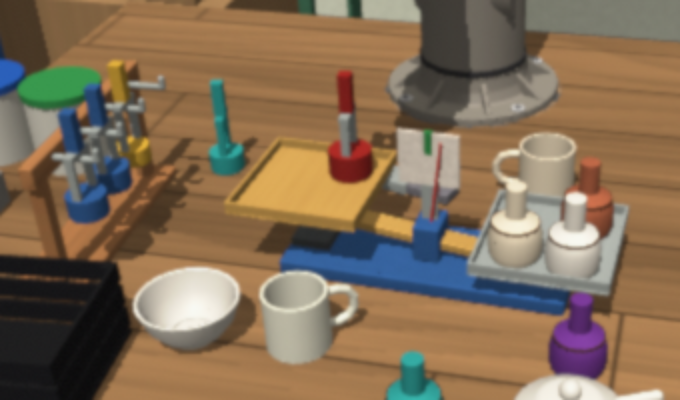

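Red stands on the brass pan and the needle is still on the ware side. Next are both blue weights, since three pots total at least 720 g.

```bash
python3 - <<'E'
from h import *
take("b1",(.038,.036),.097)
take("b2",(.038,-.036),.089)
ctrl.pause(2)
im2,_=shot("scene"); cv2.imwrite("pics/s4.png",cv2.resize(im2[130:330,110:450],None,fx=2,fy=2)[:,:,::-1])
E
```

```text
b1 guard False
width 0.0154
lift False
draw False
width 0.0152
down False [ 0.5505 -0.0626  0.2184]
t 51.1167 [-0.06  0.15  0.06  1.75 -0.01  1.25 -1.51]
b2 guard False
width 0.0152
lift False
draw False
width 0.0154
down False [ 0.5472 -0.1345  0.2099]
t 59.625 [-0.04  0.16  0.2   1.73 -0.03  1.25 -1.36]
```

View pics/s4.png

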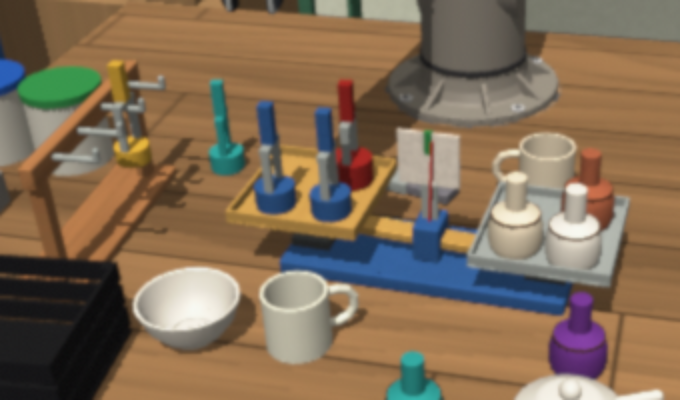

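```bash
python3 - <<'E'
from h import *
def ndl(im):
    h=cv2.cvtColor(np.ascontiguousarray(im),cv2.COLOR_RGB2HSV).astype(int); w=h[185:245,300:350]
    red=((w[...,0]<8)|(w[...,0]>170))&(w[...,1]>110)&(w[...,2]>60); gr=(w[...,0]>45)&(w[...,0]<85)&(w[...,1]>100)
    y,x=np.nonzero(red); gy,gx=np.nonzero(gr)
    vx,vy,x0,y0=cv2.fitLine(np.c_[x,y].astype(np.float32),2,0,.01,.01).ravel()
    return "tilt",round(float(np.degrees(np.arctan2(vx,-vy) if vy<0 else np.arctan2(-vx,vy))),2),"top",(x[y==y.min()].mean()+300,y.min()+185),"green",(gx.mean()+300,gy.mean()+185,gx.min()+300,gx.max()+300) if len(gx) else None,len(x)
print(ndl(cv2.imread("pics/scene0.png")[:,:,::-1]))
im,c=shot("scene"); print(ndl(im)); 
# expected image tilt per beam angle: needle in balance y-z plane, pivot at ~(0,0,.1)
for b in (-.125,-.05,0,.05,.1,.125):
    p=[proj(c,[*loc(.005,.09*0+r*np.sin(b)),.09+r*np.cos(b)]) for r in (.02,.09)]; d=p[1]-p[0]; print(b,np.degrees(np.arctan2(d[0],-d[1])).round(2),p[1].round(1))
cv2.imwrite("pics/n1.png",cv2.resize(im[180:250,280:370],None,fx=7,fy=7,interpolation=2)[:,:,::-1])
E
```

```text
('tilt', -1.6, 'top', (np.float64(323.0), np.int64(202)), 'green', (np.float64(323.54545454545456), np.float64(197.27272727272728), np.int64(323), np.int64(324)), 43)
('tilt', 1.48, 'top', (np.float64(325.0), np.int64(205)), 'green', (np.float64(323.3888888888889), np.float64(199.22222222222223), np.int64(323), np.int64(324)), 37)
-0.125 -9.39 [318.5 200.8]
-0.05 -4.69 [321.3 200.9]
0 -1.48 [323.1 201. ]
0.05 1.79 [325.  201.3]
0.1 5.11 [326.8 201.6]
0.125 6.79 [327.8 201.8]
```

View pics/n1.png

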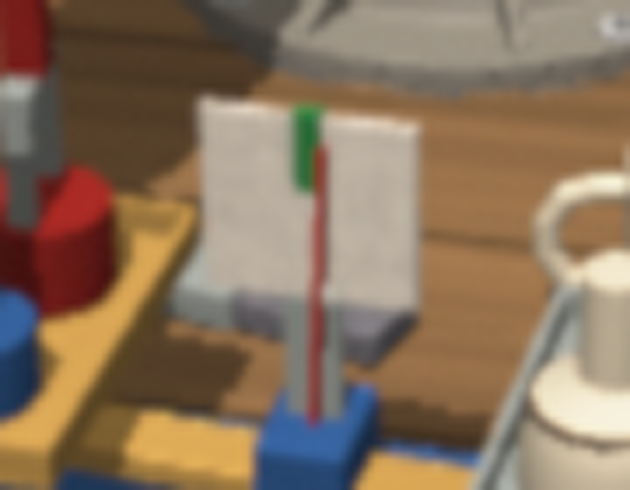

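The needle sits just right of the green band. Its tilt of about 0.045 rad means about 90–100 g is missing, so I'll add the yellow 100 g weight.

```bash
python3 - <<'E'
from h import *
take("yel",(-.038,-.036),.0835)
ctrl.goto([.45,-.15,.42],down(WY)); ctrl.pause(2)
im,c=shot("scene"); 
h=cv2.cvtColor(im,cv2.COLOR_RGB2HSV).astype(int)[185:245,300:350]
red=((h[...,0]<8)|(h[...,0]>170))&(h[...,1]>110)&(h[...,2]>60); y,x=np.nonzero(red)
vx,vy,_,_=cv2.fitLine(np.c_[x,y].astype(np.float32),2,0,.01,.01).ravel(); print("tilt",np.degrees(np.arctan(-vx/vy)),x[y==y.min()].mean()+300,ctrl.current_t())
cv2.imwrite("pics/s5.png",cv2.resize(im[120:330,160:500],None,fx=2.2,fy=2.2)[:,:,::-1])
E
```

```text
yel guard False
width 0.0157
lift False
draw False
width 0.0152
down False [ 0.4714 -0.1316  0.2045]
t 70.1417 [-0.07  0.02  0.22  1.88 -0.01  1.24 -1.37]
tilt -1.7476925 323.0 72.5667
```

View pics/s5.png

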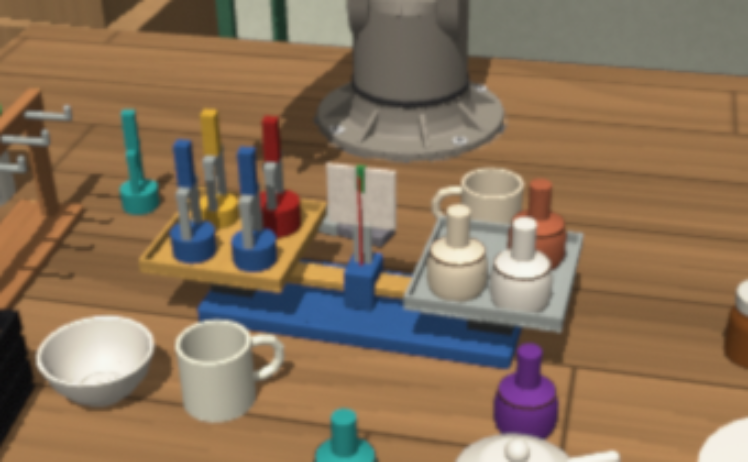

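The needle is on the green band (tilt matches level within about 0.005 rad). All pots and weights stand upright, and the mug, bowl and jar are untouched.

```bash
python3 -c "
from bench import ctrl
print(ctrl.hand_in())"
```

```text
the job is handed in; nothing more can be done
None
```

All three pots (white, cream and terracotta) stand upright on the ware pan, balanced by all four weights (900 g), with the needle on the green band; I handed the job in after about 73 s on the robot's clock.

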